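Weigh a stacked tub order on the nut-stall scale

ROBOT

A 6-joint arm with a two-finger parallel gripper is mounted at the origin on the work surface. World frame = base frame: x ahead of the robot, y to its left, z up, the work surface at z = 0. Lengths are in mm, angles in rad, forces in N, time in s.
With the tool pointing down it reaches from about 350 to 975 mm from the base axis. Payload 7.1 kg.
Tool frame: the origin (TCP) lies on the front face of the gripper's body, between the roots of the fingers; the fingertips stand 80 mm ahead of it and the grasp point (between the pads) lies 61 mm ahead of it (env.tips_ahead is the distance from the TCP to the fingertips, in mm); z points along the fingers, y is the line along which they close (so a half turn about z gives the same grasp; the last joint's range is limited). The gripper opens to 88 mm and grips with 3 to 60 N. Pads are 20 mm wide; open, the fingers measure 115 mm over their backs; the gripper's body (75 mm by 178 mm) begins 61 mm behind the grasp point.
Start: joints at [1.252, 0.423, 1.63, -0, 1.089, -0.019], TCP at [184.549, 597.116, 302.675] pointing down, gripper open.
Joint ranges: [-3, 3], [-0.9, 2.11], [0.09, 2.58], [-1.31, 4.45], [0.11, 2.69], [-2.54, 2.54]. Speed limits (rad/s): [2.39, 2.39, 3.01, 3.14, 3.14, 3.14].

INTERFACE

Orientations are given as a unit quaternion [x, y, z, w].
In Python, from station import env, set_gripper, viewer, workorder gives the robot as it stands. Calls block until the motion is done:
- env.reach(position, orientation): joint-space move of the TCP to a pose.
- env.move_l(position, rot=None, rate=150, f_stop=None): straight line of the TCP; rot=None keeps the orientation; rate is the mean speed in mm/s. With f_stop (N) it stops when the force on the tool has changed by that much, and returns True; else False.
- env.move_joints(angles): joint-space move.
- set_gripper(opening): finger opening in mm; the grip force is fixed at half the most; returns when the fingers have stopped.
- env.hold(seconds).
- env.ik(position, orientation): joint angles nearest the present ones, or None.
- env.read_state(): the state.
- viewer.camera(name): name is "side" or "top"; returns the picture (384x512x3 uint8, blue, green, red); there is no depth.
- viewer.camera_params(name): a dict with "fx", "fy", "cx", "cy" (pixels), "dist" ([k1, k2, p1, p2, k3] as OpenCV has them; the pictures are not rectified), "pose" (4x4, takes a point from camera to world coordinates). Camera axes: x right, y up, looking along -z (the intrinsics and any distortion apply to the point x, -y, -z); pixel columns grow to the right and rows downward; lengths in mm; the calibration is good to about 2 mm. A picture is of the moment at which its call begins. camera_params takes no time and is no camera call.
A pose or a line that the arm cannot do raises env.IKError and nothing moves.
- workorder.sign_off(): hands the job in; it is judged then, once.
The state is a dict: "time_s": time; "qpos": joint angles; "dq": joint speeds; "tau": joint torques, N m; "tool_pos": TCP position; "orientation": TCP orientation; "force": force on the tool from outside, world axes, zero at the start; "wrist_torque": the same for the moment, N m; "width": finger opening in mm; "grip_force": force on a finger pad.
Only numpy, scipy, OpenCV 4.12 (cv2) and the standard library are available. Lean on these libraries where they do the work, as an engineer would, in place of code of your own. Each camera call takes 0.05 s, during which the arm holds its last target. There are 200 camera calls.

TASK

Get this order of nut tubs weighed: first clear the scale by moving the scoop from its plate into the shallow steel tray, and tare the empty scale by pushing the treadle right down to its stop for a moment and letting it up. Then stack every filled tub in one pile in the middle of the weighing plate, the tall tub at the bottom and the low ones on it, all level with each one's feet seated in the corner notches of the lid below, and with the pile standing free push the treadle down to its stop for a moment again to record the weight and let it come back up. Leave the other things on the counter where they are.

Things in the scene. Friction and masses are not known exactly. Their poses are not given: they have to be found in the camera images.
- scale_plate (a point): middle of the top face of the counter scale's flat steel weighing plate (200 x 200 mm, 62 mm above the counter; x and y axes along its sides, z up). The scale (white, 240 mm long, 220 mm wide) is fixed; the plate does not sink.
- treadle_pad (a point): centre of the top of the 60 x 60 mm black rubber pad on the free end of the treadle, a steel plate 120 mm long, 68 mm wide on a grey base fixed to the counter. At rest 54 mm above the counter; x horizontal towards the hinge, 88 mm away at the far end of the base. It sinks 21 mm to the stop; about 4 N starts it, 12 N holds it down, and it springs back up.
- treadle (a joint): treadle angle in rad: 0 up at rest, 0.24 fully down against its stop
- tray: shallow open steel tray fixed to the counter, 250 mm long (x) by 170 mm wide (y), walls 4 mm thick and 25 mm high, floor 4 mm thick. Origin: centre of its underside.
- scoop_grip (a point): where to grip the aluminium flat-bottomed scoop that starts on the plate: on the axis of its 18 x 18 mm square handle (82 mm long), 72 mm behind the middle of the bowl, 31 mm above the scoop's underside. x points along the handle towards the bowl, y across, z up. The handle ends 52 mm behind this point, the bowl begins 29 mm ahead. A spare scoop in a nut pan at the side is not meant.
- scoop_bowl (a point): middle of the scoop's bowl floor (bowl 85 mm long, 60 mm wide, 37 mm high), 1.5 mm above its underside; same axes
- tub_tall_mid (a point): the tall tub: a white tub with grey cross on its lid, one rigid piece, 88 mm long (x), 58 wide (y), 72 high, 0.38 kg. The point is its middle, 36 mm above the soles of its feet; z up. Pinch it across its width, in its upper half. Feet and notches: see tub_tall. A tub seated on it stands 67 mm higher than it (soles to soles).
- tub_tall: the tall tub; origin in the middle at the soles of its feet. Every tub has four tapered round feet, 12 mm across, 7 high, at x +-38, y +-23 mm, and on its lid a 5 mm raised cross that leaves a notch at each corner; feet of a tub set squarely on it, either way round, drop into the notches with 2.5 mm play each way and stand on the notch floors
- tub_1_mid (a point): one of up to three low tubs, all alike: a white tub with grey cross on its lid, one rigid piece, 88 mm long (x), 58 wide (y), 52 high, 0.25 kg. The point is its middle, 26 mm above the soles of its feet; z up. Pinch it across its width, in its upper half. Feet and notches: see tub_tall. A tub seated on it stands 47 mm higher than it (soles to soles).
- tub_1: the same low tub; origin at the level of the soles of its feet, in the middle; same axes
- tub_2_mid (a point): another low tub like tub_1 (it may be absent); the point is its middle, 26 mm above the soles of its feet
- tub_2: the same low tub; origin at the level of the soles of its feet, in the middle; same axes
- tub_3_mid (a point): another low tub like tub_1 (it may be absent); the point is its middle, 26 mm above the soles of its feet
- tub_3: the same low tub; origin at the level of the soles of its feet, in the middle; same axes
- scoop: the scoop; origin in the middle of the bowl's underside, axes as above
- shaker: amber spice shaker, 44 mm across, 85 mm high, beyond the scale (bystander, leave alone); origin at its underside
- jar: glass jar, 64 mm across, 80 mm high, beyond the tubs (bystander, leave alone); origin at its underside
- tape: roll of paper labels, 60 mm across, 30 mm high, standing flat in front of the scale (bystander, leave alone); origin at its underside
- counter: round steel tally counter, 44 mm across, lying beyond the scale (bystander, leave alone); origin at its underside
- stamp: hand stamp with a wooden knob, 62 mm high, beyond the scale (bystander, leave alone); origin at its underside
- tin: steel tin, 68 mm across, 60 mm high, near the tray (bystander, leave alone); origin at its underside

How it is judged:
By the outcome, as a careful person would: the job done as asked, in the order asked, and still so for the second after the job is handed in, with the robot touching nothing.
Of tub_1, tub_2, tub_3 only 2 to 3 are there at a start; the rules pass over those that are not, and their reading is None.
At some moment in a run one of scoop may be knocked a few centimetres aside while the robot is not near it.
Once in a run the grip may slacken for a moment while it holds something.
It also fails if it takes over 210 s, if anything falls off the work surface, if the arm or the gripper's body presses on something with over 40 N, if the wrist force passes 120 N, or if a joint passes its speed limit or range.

## Working session

There is one attempt and no reset: what is moved stays moved. The work goes in short steps, each a Python script; the robot and the scene stay as the last script left them, time stands still between calls to the robot, and variables do not carry over. Pictures are saved under pics/ and viewed, at most 14 in all, crops included, and the job is handed in when it is done.

```bash
mkdir -p pics; ls; python3 - <<'E'
from station import env,viewer
import cv2
for n in("top","side"):
    cv2.imwrite(f"pics/{n}0.png",cv2.resize(viewer.camera(n),(800,600),interpolation=cv2.INTER_CUBIC))
    p=viewer.camera_params(n);print({k:(v if k!='pose' else [[round(float(x),4) for x in r] for r in v]) for k,v in p.items()})
s=env.read_state();print(s)
E
```

```text
pics
{'fx': 473.11760571975816, 'fy': 473.11760571975816, 'cx': 252.79199707025384, 'cy': 194.90236891686206, 'dist': array([-0.10314012,  0.        ,  0.        ,  0.        ,  0.        ]), 'pose': [[0.0123, 0.998, -0.0625, 505.4008], [-0.9997, 0.0136, 0.0202, -1.4284], [0.021, 0.0622, 0.9978, 1455.6626], [0.0, 0.0, 0.0, 1.0]]}
{'fx': 348.3272920795241, 'fy': 348.3272920795241, 'cx': 257.6861537615001, 'cy': 190.8478646920025, 'dist': array([-0.03280797,  0.        ,  0.        ,  0.        ,  0.        ]), 'pose': [[-0.7991, 0.4483, -0.4005, 221.7139], [-0.6009, -0.5779, 0.5522, 486.7647], [0.0161, 0.682, 0.7312, 739.0187], [0.0, 0.0, 0.0, 1.0]]}
{'time_s': 0.1, 'qpos': array([ 1.25199891e+00,  4.23781261e-01,  1.63060982e+00, -4.26555096e-05,
        1.08859803e+00, -1.90121919e-02]), 'dq': array([ 0.00103657, -0.00225589, -0.00199514, -0.00167809,  0.00118848,
       -0.00042103]), 'tau': array([ 1.01086178e-03, -5.45617282e+01, -2.74325824e+01,  6.45721285e-02,
        1.88043335e-02, -6.85754139e-05]), 'tool_pos': array([184.43947906, 596.75383659, 301.97031453]), 'orientation': array([ 1.49322122e-01,  9.88788357e-01, -6.91468314e-04, -9.87541081e-05]), 'force': array([0.30101174, 0.49789842, 0.36932441]), 'wrist_torque': array([0.00223846, 0.02345327, 0.02282638]), 'grip_force': 0.0, 'width': 87.7786151214804}
```

View pics/top0.png

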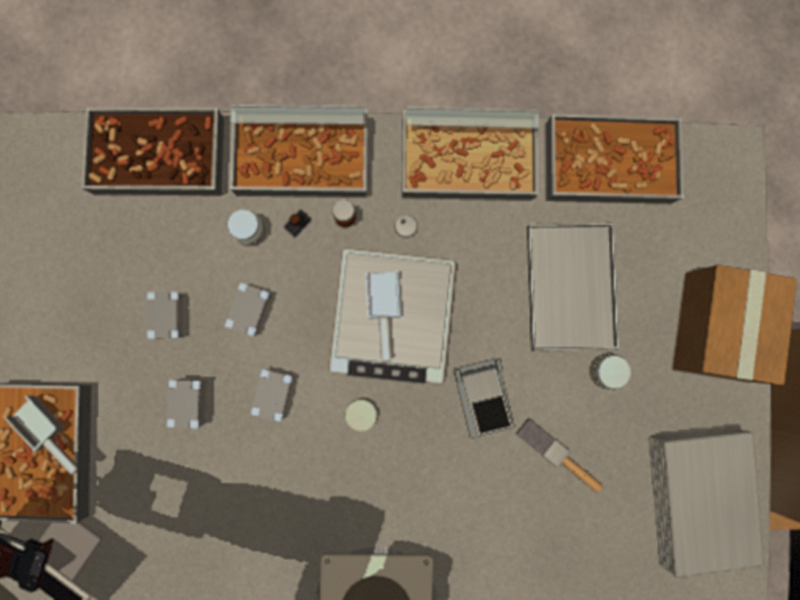

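View pics/side0.png

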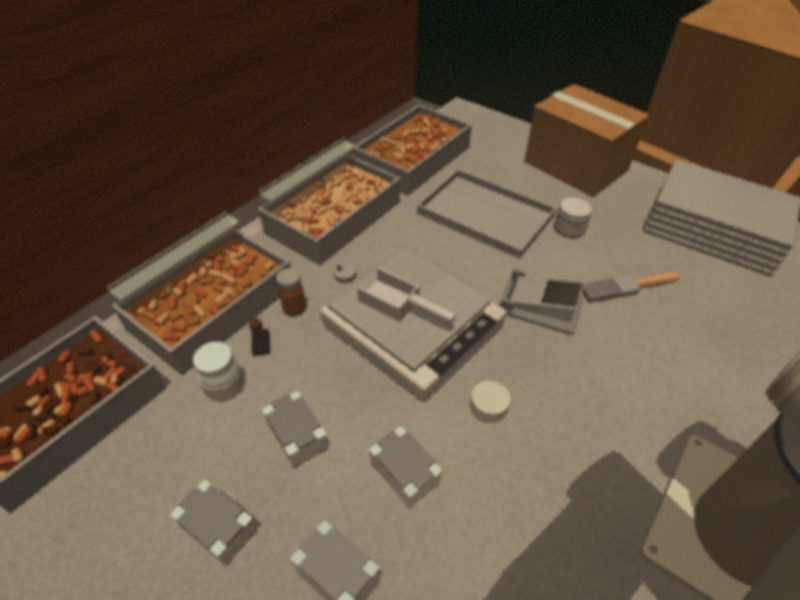

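The top view shows four tubs at about (163,315), (248,309), (184,404), (272,394) in the 800 px picture. The scoop on the plate is at (384,310), the tray at (572,288) and the treadle pad at (490,413). The side view shows the same things. I'll enlarge both views.

```bash
cat > h.py <<'E'
from station import env,set_gripper,viewer,workorder
import cv2,numpy as np
from scipy.spatial.transform import Rotation as R
P={n:viewer.camera_params(n) for n in("top","side")}
def ray(n,uv):
    p=P[n];K=np.array([[p["fx"],0,p["cx"]],[0,p["fy"],p["cy"]],[0,0,1.]])
    q=cv2.undistortPoints(np.array([[uv]],float),K,np.array(p["dist"]))[0,0]
    T=np.array(p["pose"]);d=T[:3,:3]@[q[0],-q[1],-1];return T[:3,3],d/np.linalg.norm(d)
def atz(n,uv,z):
    o,d=ray(n,uv);return o+d*(z-o[2])/d[2]
def proj(n,X):
    p=P[n];T=np.array(p["pose"]);X=np.atleast_2d(X).astype(float);c=(X-T[:3,3])@T[:3,:3];c=c*[1,-1,-1]
    K=np.array([[p["fx"],0,p["cx"]],[0,p["fy"],p["cy"]],[0,0,1.]])
    return cv2.projectPoints(c,np.zeros(3),np.zeros(3),K,np.array(p["dist"]))[0][:,0]
def tri(a,b):
    o1,d1=ray("top",a);o2,d2=ray("side",b)
    s=np.linalg.lstsq(np.c_[d1,-d2],o2-o1,rcond=None)[0]
    A,B=o1+s[0]*d1,o2+s[1]*d2;return (A+B)/2,np.linalg.norm(A-B)
def crop(n,name,u0,v0,w,h,k,img=None):
    im=viewer.camera(n) if img is None else img
    c=cv2.resize(im[v0:v0+h,u0:u0+w],None,fx=k,fy=k,interpolation=cv2.INTER_CUBIC)
    for i in range(0,w,10): cv2.putText(c,str(u0+i),(i*k,8),0,.3,(0,255,255),1) if i%20==0 else 0; cv2.line(c,(i*k,9),(i*k,14),(0,255,255),1)
    for i in range(0,h,10): cv2.putText(c,str(v0+i),(0,i*k+4),0,.3,(0,255,255),1) if i%20==0 else 0; cv2.line(c,(20,i*k),(25,i*k),(0,255,255),1)
    cv2.imwrite(f"pics/{name}.png",c)
E
python3 - <<'E'
from h import *
t=viewer.camera("top");s=viewer.camera("side")
cv2.imwrite("top.png",t);cv2.imwrite("side.png",s)
crop("top","t1",86,172,110,110,5,t)
crop("top","t2",205,138,195,145,4,t)
crop("side","s1",105,245,185,139,4,s)
crop("side","s2",200,105,190,150,4,s)
E
```

```text
(no output)
```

View pics/t1.png

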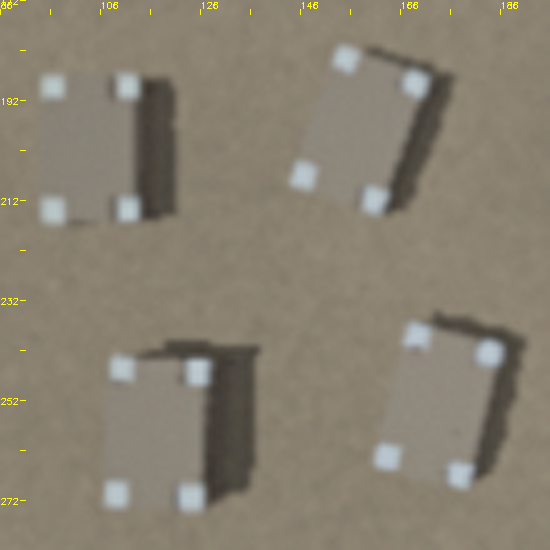

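View pics/t2.png

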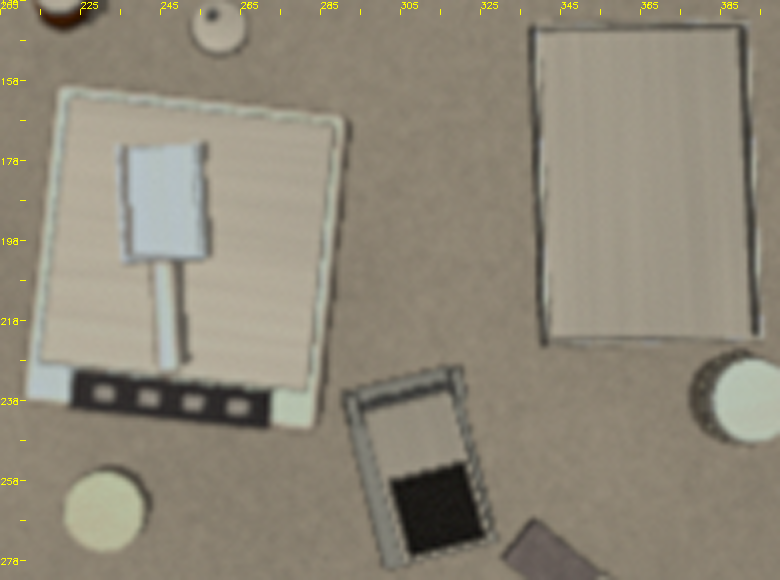

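View pics/s1.png

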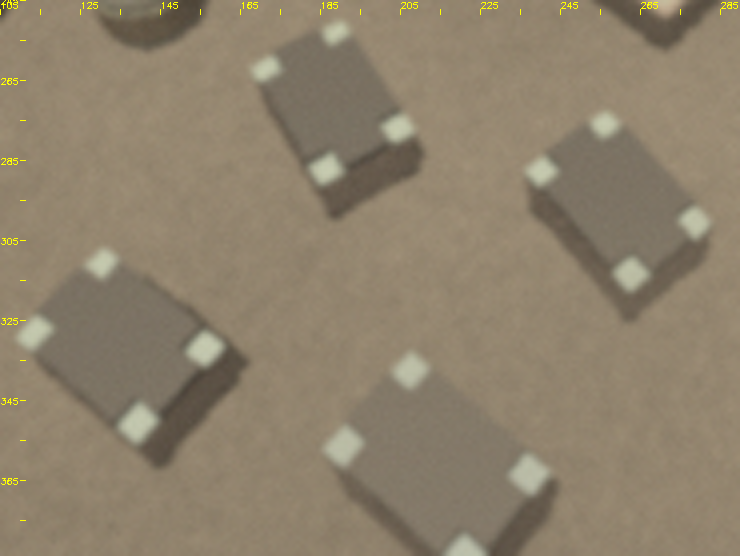

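View pics/s2.png

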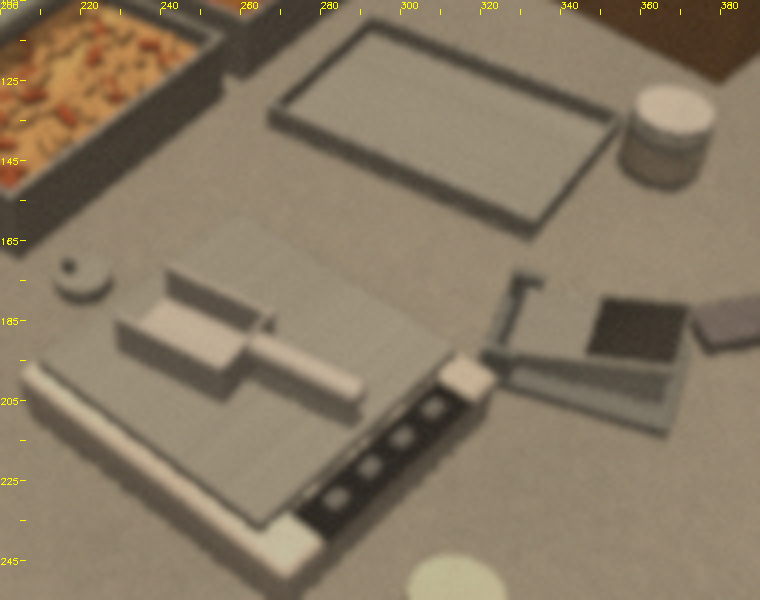

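t1/s1: every tub shows four white notch corners. The tub at lower left (C) has the longest shadow, so it is probably the tall one. t2/s2 show the scoop's handle pointing towards the robot, ending at crop (168,370). The pad is centred at crop (438,509) in t2 and (638,329) in s2. Next I'll triangulate.

```bash
cat > m1.py <<'E'
from h import *
from scipy.optimize import least_squares
t=cv2.imread("top.png");s=cv2.imread("side.png")
def ref(im,uv,r=4):
    u,v=np.round(uv).astype(int);g=im[max(v-r,0):v+r+1,max(u-r,0):u+r+1].astype(float).mean(2)
    w=np.clip(g-(g.max()+np.median(g))/2,0,None);yy,xx=np.mgrid[:g.shape[0],:g.shape[1]]
    return np.array([(w*xx).sum(),(w*yy).sum()])/w.sum()+[max(u-r,0),max(v-r,0)]
T={'A':[(53,87),(128,87),(53,210),(128,208)],'B':[(346,58),(414,83),(303,175),(375,200)],
'C':[(122,368),(198,372),(116,494),(191,497)],'D':[(417,335),(489,353),(387,456),(460,474)]}
S={'A':[(35,333),(102,263),(137,424),(205,349)],'B':[(265,69),(335,33),(325,169),(398,128)],
'C':[(342,446),(410,370),(463,560),(530,474)],'D':[(541,171),(604,124),(630,274),(694,221)]}
if __name__=="__main__":
  obs={}
  for k in T:
    a=[ref(t,np.array(p)/5+[86-.4,172-.4]) for p in T[k]]
    # side order: match by triangulation below
    b=[ref(s,np.array(p)/4+[105-.4,245-.4]) if p[1]<550 else None for p in S[k]]
    obs[k]=(a,b)
  sx,sy=36,22
  import itertools
  for k in T:
    a,b=obs[k]; best=None
    for perm in itertools.permutations(range(4)):
        pts=[tri(a[i],b[perm[i]]) for i in range(4) if b[perm[i]] is not None]
        e=sum(p[1] for p in pts)+np.ptp([p[0][2] for p in pts])
        if best is None or e<best[0]: best=(e,perm,pts)
    e,perm,pts=best; z=np.mean([p[0][2] for p in pts])
    c=[atz("top",q,z) for q in a]
    ctr=np.mean(c,0); 
    dx=(c[0]+c[1]-c[2]-c[3])/2; dy=(c[0]+c[2]-c[1]-c[3])/2
    print(k,perm,"e%.1f"%e,"ctr",ctr.round(1),"zs",[round(p[0][2],1) for p in pts],"yaw",round(np.arctan2(dx[1],dx[0]),3),round(np.arctan2(-dy[0],dy[1]),3),np.linalg.norm(dx).round(1),np.linalg.norm(dy).round(1))
  tc=lambda p:np.array(p)/4+[205-.4,138-.4]; sc=lambda p:np.array(p)/4+[200-.4,105-.4]
  def show(n,L):
    pts=[tri(tc(a),sc(b)) for a,b in L]
    for p,e in pts: print(n,p.round(1),round(e,1))
    print(n,"mean",np.mean([p for p,_ in pts],0).round(1))
    return [p for p,_ in pts]
  show("plate",[((65,97),(40,360)),((335,125),(250,218)),((308,388),(455,350)),((38,362),(260,525))])
  show("tray",[((531,27),(270,112)),((746,27),(372,20)),((760,336),(615,120)),((545,343),(530,235))])
  show("pad",[((392,482),(602,298)),((463,463),(690+0,305)),((485,535),(670,360)),((412,555),(588,352)),((438,509),(638,329))])
  show("scoop handle end, root",[((168,368),(355,385)),((165,262),(252,335))])
  for p in [(164,262),(168,368)]: print("h",atz("top",tc(p),102).round(1))
  for p in [(38,362),(65,97),(335,125),(308,388)]: print("pl",atz("top",tc(p),62).round(1))
  for p in [(125,145),(205,143),(208,258),(125,262)]: print("bowl",atz("top",tc(p),99).round(1))
  for p in [(531,27),(746,27),(760,336),(545,343)]: print("tray",atz("top",tc(p),25).round(1))
  for p in [(392,482),(463,463),(485,535),(412,555)]: print("pad",atz("top",tc(p),54).round(1))
E
python3 m1.py
```

```text
A (0, 1, 2, 3) e6.7 ctr [568.6 416.1  47.9] zs [np.float64(47.9), np.float64(48.2), np.float64(47.8), np.float64(47.6)] yaw 0.033 0.021 74.3 45.0
B (0, 1, 2, 3) e10.1 ctr [582.1 254.3  48.2] zs [np.float64(49.1), np.float64(49.8), np.float64(47.2), np.float64(46.9)] yaw -0.32 -0.324 73.4 44.2
C (0, 1, 2, 3) e4.5 ctr [401.3 366.2  68.8] zs [np.float64(69.0), np.float64(68.8), np.float64(68.7)] yaw -0.03 -0.024 73.5 44.5
D (0, 1, 2, 3) e7.7 ctr [419.2 203.8  48.8] zs [np.float64(49.1), np.float64(49.9), np.float64(47.9), np.float64(48.5)] yaw -0.225 -0.227 73.4 44.0
plate [687.4  64.5  60.9] 5.7
plate [ 668.  -137.9   54. ] 10.7
plate [ 475.8 -116.8   55.7] 1.7
plate [492.6  82.4  61.6] 1.7
plate mean [581.  -27.   58.1]
tray [ 754.3 -291.    17.3] 3.1
tray [ 759.5 -459.9   17.2] 0.5
tray [ 519.5 -470.6   12.1] 1.2
tray [ 511.1 -304.     5.1] 1.9
tray mean [ 636.1 -381.4   12.9]
pad [ 408.3 -174.7  101.3] 5.8
pad [ 393.9 -240.5   58.6] 59.5
pad [ 365.4 -258.6   -3.5] 4.1
pad [ 379.1 -182.8   58.8] 53.7
pad [ 387.1 -214.5   52.3] 1.7
pad mean [ 386.8 -214.2   53.5]
scoop handle end, root [490.7 -12.4 103.5] 0.1
scoop handle end, root [566.4  -9.3 101.4] 0.0
scoop handle end, root mean [528.5 -10.8 102.4]
h [566.3  -8.5 102. ]
h [490.6 -12.4 102. ]
pl [493.4  82.8  62. ]
pl [689.5  66.2  62. ]
pl [ 671.6 -134.3   62. ]
pl [ 476.7 -115.9   62. ]
bowl [650.4  20.6  99. ]
bowl [652.7 -37.   99. ]
bowl [569.8 -40.1  99. ]
bowl [566.1  19.4  99. ]
tray [ 754.3 -288.7   25. ]
tray [ 757.9 -457.5   25. ]
tray [ 518.8 -466.7   25. ]
tray [ 511.9 -299.5   25. ]
pad [ 407.7 -179.6   54. ]
pad [ 422.2 -232.4   54. ]
pad [ 369.1 -249.2   54. ]
pad [ 354.  -194.9   54. ]
```

```bash
cat >> h.py <<'E'
def q(yaw,tilt=0): return (R.from_euler('z',yaw)*R.from_euler('x',np.pi)).as_quat()
def best(pos,yaw):
    c=[(abs(j[5]),y) for y in (yaw,yaw+np.pi) for j in [env.ik(list(pos),q(y))] if j is not None]
    print("ik",[(round(a,2),round(y,2)) for a,y in c]);return min(c)[1]
def st(msg=""):
    s=env.read_state();print(msg,"t%.1f"%s["time_s"],"tcp",s["tool_pos"].round(1),"F",s["force"].round(1),"w%.1f g%.1f"%(s["width"],s["grip_force"]));return s
def treadle():
    p=[388.3,-214,0]; y=best([p[0],p[1],200],0.277)
    set_gripper(0);env.reach([p[0],p[1],200],q(y))
    env.move_l([p[0],p[1],140],rate=80); st("above")
    print(env.move_l([p[0],p[1],104],rate=25,f_stop=25)); st("down"); env.hold(0.5); st("held")
    env.move_l([p[0],p[1],142],rate=40); env.hold(.3); st("up"); env.move_l([p[0],p[1],260])
E
python3 - <<'E'
from h import *
g=[540.5,-10.5];yw=.035
y=best([g[0],g[1],260],yw)
y2=best([604.5,-379.5,260],.04)
if abs(y-y2)>1: y=y-np.pi if y>2 else y+np.pi
print(y,y2, env.ik([g[0],g[1],154],q(y)))
env.reach([g[0],g[1],300],q(y));st()
crop("side","s3",200,105,190,150,4)
env.move_l([g[0],g[1],154],rate=120,f_stop=15);st("dn")
set_gripper(8);st("grip")
env.move_l([g[0],g[1],240]);env.hold(.2);st("lift")
crop("side","s4",200,55,190,150,4)
E
```

```text
ik [(np.float64(1.49), 0.04), (np.float64(1.65), 3.18)]
ik [(np.float64(0.95), 0.04), (np.float64(2.19), 3.18)]
0.035 0.04 [-4.14382899e-02  5.22176986e-01  1.90387484e+00 -4.44089210e-16
  7.15540827e-01  1.49435804e+00]
 t2.7 tcp [540.6  -9.8 300. ] F [-0.4  0.8 -0.1] w87.9 g0.0
dn t4.1 tcp [540.9 -10.5 154.6] F [ 0.2 -0.3  0.2] w87.6 g0.0
grip t5.2 tcp [540.4 -10.5 153.9] F [-0.7 -0.5 -0.4] w17.8 g30.0
lift t6.1 tcp [540.  -10.5 238.9] F [ 0.1  0.1 -1.7] w17.5 g30.0
```

View pics/s4.png

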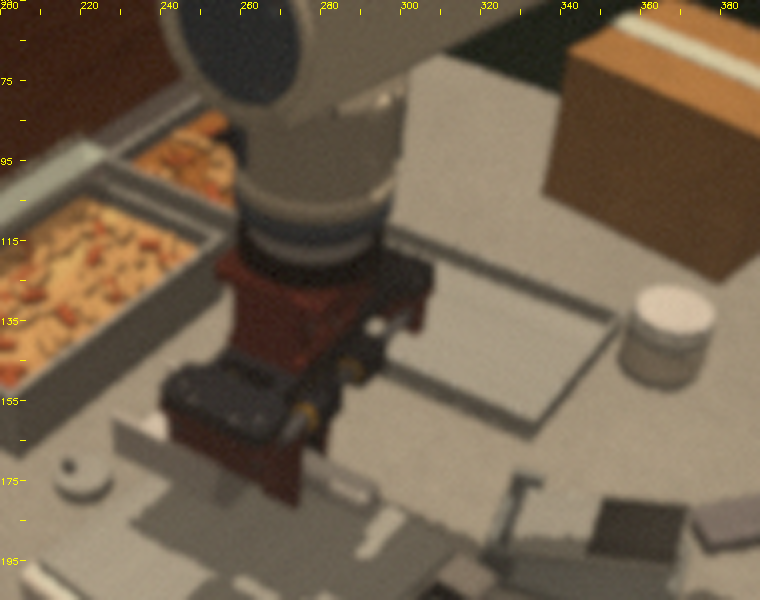

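The scoop is held level, with the bowl at crop (140,440) and the handle behind the fingers at (340,480). I'll place it in the tray and then tare.

```bash
python3 - <<'E'
from h import *
yh=.04
env.move_l([604.5,-379.5,240],q(yh),rate=200);st("over")
env.move_l([604.5,-379.5,110],rate=100)
print(env.move_l([604.5,-379.5,91],rate=20,f_stop=4));s=st("dn")
set_gripper(50);st("open")
env.move_l([604.5,-379.5,260]);
treadle()
crop("side","s5",200,85,190,150,4)
E
```

```text
over t8.2 tcp [ 604.5 -378.7  240. ] F [-0.5 -0.1 -0.5] w17.7 g30.0
True
dn t10.3 tcp [ 604.3 -379.3   95.5] F [-0.3  0.7  3.3] w17.9 g30.0
open t11.0 tcp [ 603.7 -379.    94.8] F [ 0.5 -0.3 -0.5] w49.9 g0.0
ik [(np.float64(0.76), 0.28), (np.float64(2.38), 3.42)]
above t15.1 tcp [ 388.5 -214.1  140.2] F [-1.  -0.9  1.5] w0.4 g0.0
True
down t16.1 tcp [ 387.4 -214.2  113. ] F [-3.6  0.3 18.5] w0.7 g9.1
held t16.6 tcp [ 387.3 -214.2  113.1] F [-1.9  0.1 14.9] w0.5 g7.9
up t17.8 tcp [ 388.2 -214.   141.8] F [-0.5  0.6  0.3] w0.6 g0.0
```

View pics/s5.png

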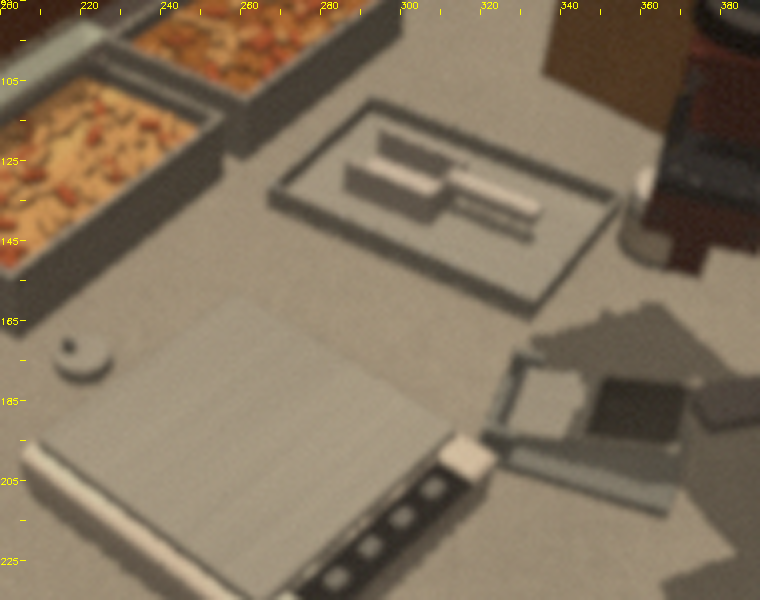

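The scoop lies in the tray with its bowl at crop (410,185). The plate is empty and the treadle is back up after reaching its stop at TCP z 113. Now the tall tub.

```bash
cat >> h.py <<'E'
PL=np.array([582.8,-25.3]);PY=-0.089
def pick(xy,yaw,gz,zs=0):
    y=yaw+np.pi; x,yy=xy
    set_gripper(88);env.reach([x,yy,gz+61+120],q(y))
    env.move_l([x,yy,gz+61],rate=100,f_stop=15);st("dn")
    set_gripper(45);st("grip")
    env.move_l([x,yy,gz+61+60],rate=80);env.hold(.2);st("lift")
def place(xy,yaw,soles,gz,up=40):
    y=yaw+np.pi; x,yy=xy; z=soles+gz+61
    s=env.read_state()["tool_pos"]; zt=max(z+up,s[2])
    env.move_l([s[0],s[1],zt],rate=120)
    env.move_l([x,yy,zt],q(y),rate=180)
    env.move_l([x,yy,z+8],rate=80); env.hold(.2); st("near")
    print("contact",env.move_l([x,yy,z-6],rate=12,f_stop=6), "expect",z); return st("set")
def release(h=120):
    s=env.read_state()["tool_pos"]; set_gripper(88); st("open")
    env.move_l([s[0],s[1],s[2]+h],rate=120)
E
python3 - <<'E'
from h import *
pick([401.2,366.7],-.027,48)
place(PL,PY,62,48,60)
E
```

```text
dn t23.6 tcp [401.5 367.  109.6] F [-0.4 -0.1 -0.3] w87.4 g0.0
grip t24.2 tcp [401.3 366.7 109.1] F [-0.5 -1.4  2.2] w57.5 g30.0
lift t25.3 tcp [401.  366.5 168.4] F [-0.1  0.1 -3.2] w57.8 g30.0
near t29.5 tcp [583.2 -25.3 179.6] F [-0.4  0.6 -2.6] w57.9 g30.0
contact True expect 171
set t30.2 tcp [582.8 -25.3 171.1] F [-1.4 -0.5  4.4] w57.8 g30.0
```

```bash
python3 - <<'E'
from h import *
from m1 import ref
release()
env.reach([419,204,215],q(np.pi-.226))
im=viewer.camera("top");cv2.imwrite("top2.png",im)
c,s_=np.cos(PY),np.sin(PY)
X=[[PL[0]+c*a-s_*b,PL[1]+s_*a+c*b,62+67] for a,b in((37,22),(37,-22),(-37,22),(-37,-22))]
p=proj("top",X);m=[ref(im,u,4) for u in p]
print(p.round(1),np.round(m,1)); w=np.array([atz("top",u,129) for u in m]);print(w.round(1),w.mean(0).round(2))
crop("top","t3",190,130,130,110,5,im)
E
```

```text
open t30.9 tcp [581.9 -25.2 170.1] F [-0.2 -0.9 -0. ] w87.9 g0.0
[[245.3 183. ]
 [260.8 184.6]
 [242.6 209.2]
 [258.2 210.8]] [[245.2 182.9]
 [260.8 184.7]
 [242.5 209.2]
 [258.2 210.6]]
[[622.   -6.5 129. ]
 [617.5 -50.6 129. ]
 [548.   -0.  129. ]
 [544.4 -43.9 129. ]] [582.99 -25.25 129.  ]
```

View pics/t3.png

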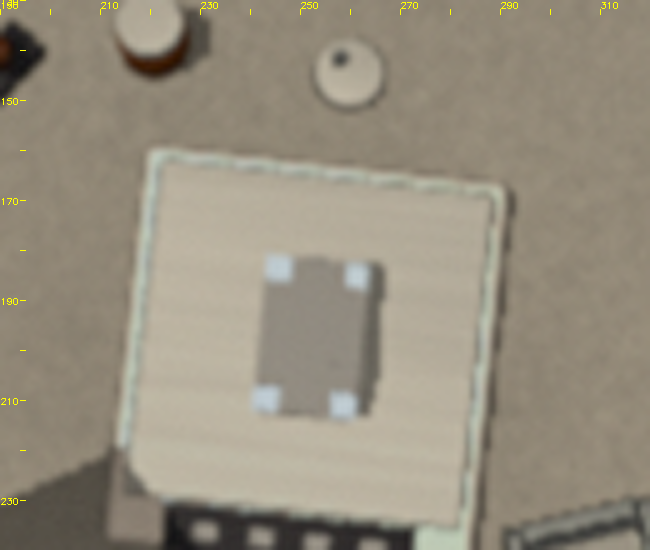

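The tall tub is centred on the plate, its notches at pixels (245,183) to (258,211), within 0.3 mm of the target. Next is low tub D.

```bash
python3 - <<'E'
from h import *
pick([419.1,204.1],-.226,34)
s=place(PL,PY,129,34,50)
if abs(s["tool_pos"][2]-224)<2.5 :
    release(); print("released")
    pick([582.0,254.5],-.322,34)
    s=place(PL,PY,176,34,50)
E
```

```text
dn t35.0 tcp [419.4 204.2  95.5] F [-0.1 -0.5 -0.2] w88.0 g0.0
grip t35.6 tcp [419.2 204.1  95.1] F [0.2 0.3 3.5] w57.6 g30.0
lift t36.7 tcp [418.8 204.  154.5] F [-0.2 -0.  -1.7] w57.7 g30.0
near t40.5 tcp [583.1 -25.3 232.5] F [-0.3  1.1 -2.2] w57.9 g30.0
contact True expect 224
set t41.2 tcp [582.8 -25.3 224.1] F [-1.8  0.2  4.9] w58.0 g30.0
open t41.8 tcp [582.1 -25.3 223.2] F [-0.9 -0.8  0. ] w88.2 g0.0
released
dn t45.7 tcp [582.4 254.7  95.7] F [0.2 0.2 0.4] w88.1 g0.0
grip t46.3 tcp [582.1 254.5  95.2] F [-0.5 -0.2  2. ] w57.7 g30.0
lift t47.4 tcp [581.7 254.4 154.3] F [ 0.7  0.3 -2. ] w57.9 g30.0
near t51.5 tcp [583.1 -25.3 279.6] F [ 0.3  0.2 -2.2] w57.8 g30.0
contact True expect 271
set t52.2 tcp [582.8 -25.3 271. ] F [-1.1  0.2  5.2] w57.9 g30.0
```

```bash
python3 - <<'E'
from h import *
release()
pick([568.6,416.4],.027,34)
s=place(PL,PY,223,34,40)
if abs(s["tool_pos"][2]-318)<2.5:
    release(); print("released")
    env.reach([388.3,-214,330],q(.277))
    crop("side","s6",170,60,200,150,4)
    im=viewer.camera("top");cv2.imwrite("top3.png",im);crop("top","t4",190,130,210,140,3,im)
E
```

```text
open t52.9 tcp [582.2 -25.3 270. ] F [-0.3  0.2 -0.1] w87.9 g0.0
dn t57.4 tcp [569.  416.7  95.9] F [-0.  -1.  -0.6] w87.6 g0.0
grip t57.9 tcp [568.7 416.5  95.2] F [-0.2 -0.4  1.5] w58.1 g29.9
lift t59.0 tcp [568.3 416.2 154.3] F [ 0.2  0.2 -2.6] w57.9 g29.9
near t64.2 tcp [583.1 -25.4 326.5] F [ 0.1  0.1 -2.8] w57.9 g29.9
contact True expect 318
set t65.0 tcp [582.8 -25.3 318. ] F [-0.6 -0.6  4.4] w57.6 g29.9
open t65.6 tcp [582.1 -25.3 316.7] F [ 0.  -0.1  0.1] w88.0 g0.0
released
```

View pics/s6.png

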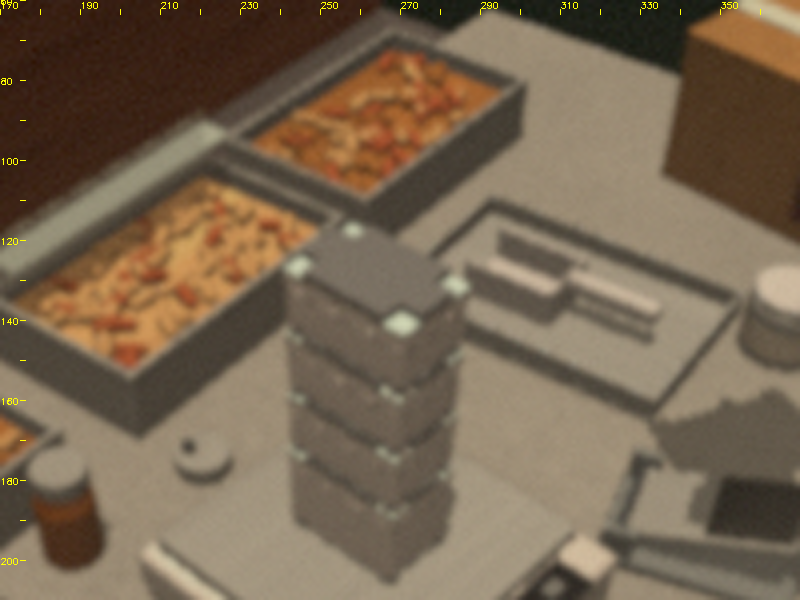

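View pics/t4.png

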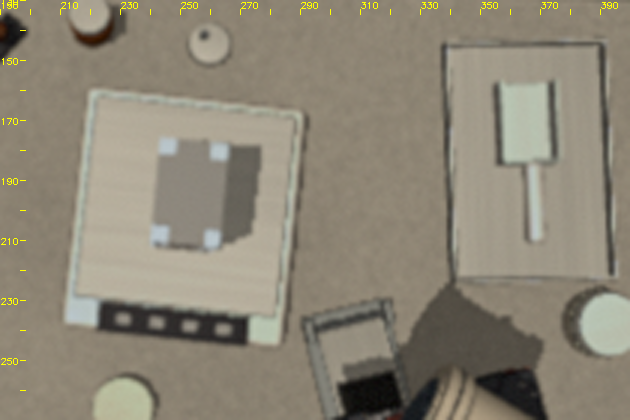

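All four tubs are stacked straight and seated on the plate, with the top lid at top-view pixels about (243–258, 179–210). The scoop is well inside the tray. Now I'll record the weight.

```bash
python3 - <<'E'
from h import *
treadle()
env.reach([330,-330,330],q(.277)); env.hold(.5)
crop("side","s7",170,60,200,150,4)
E
```

```text
ik [(np.float64(0.76), 0.28), (np.float64(2.38), 3.42)]
above t71.7 tcp [ 388.6 -214.1  140.3] F [-0.5  0.3  0.3] w0.4 g0.0
True
down t72.7 tcp [ 387.4 -214.2  113. ] F [-3.1  0.8 19.3] w0.2 g9.2
held t73.2 tcp [ 387.3 -214.2  113.1] F [-1.9  1.  15.7] w0.8 g7.9
up t74.4 tcp [ 388.2 -214.   141.8] F [0.1 0.3 0.2] w0.5 g0.0
```

View pics/s7.png

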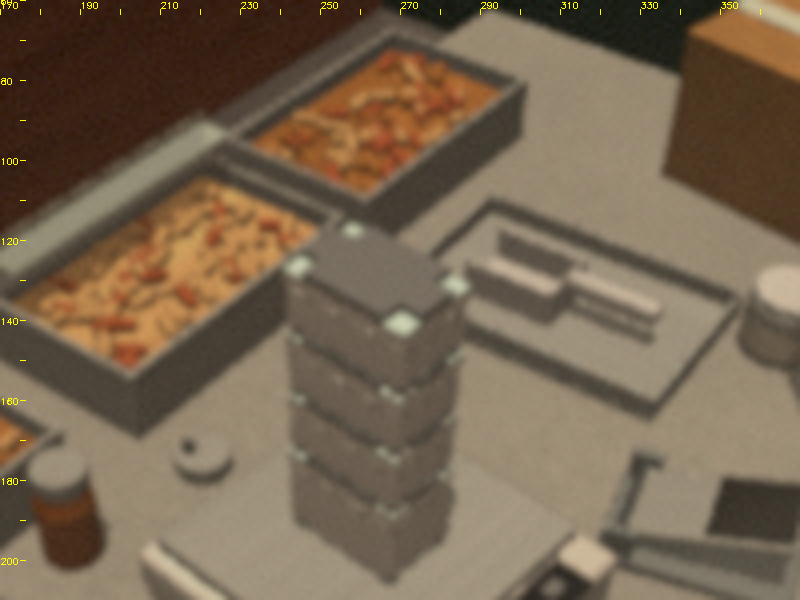

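The pile hasn't moved, the treadle is back up and the scoop is still in the tray, so I'll hand the job in.

```bash
python3 -c "
from station import workorder
print(workorder.sign_off())"
```

```text
the job is handed in; nothing more can be done
None
```

The job is done and handed in: the scoop is in the tray, the empty scale was tared, all four tubs are stacked and seated on the plate with the tall one at the bottom, and the weight was recorded at about 75 s; the sign-off returned no verdict.

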